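# Village dispensary: shut one medicine, open the safety-capped one

## Task

Only one medicine may stand open at a time: first twist the red cap of the white jar clockwise until it is fully home. Then press the blue push-and-turn safety cap of the square bottle straight down, keep it down while twisting it anticlockwise until it comes free (never force it round unpressed), and lift it off. Finish while still holding that cap in the gripper, level and still, straight above the open bottle with 5 to 15 cm of air between them, with the other things on the table left where they are.

Things in the scene. Friction and masses are not known exactly. Their poses are not given: they have to be found in the camera images.
- bottle: Square cream-white bottle, 76 x 76 mm, fixed in a steel holder (92 x 92 x 24 mm, foot plate 124 x 50 mm) screwed to the table: it cannot turn or lift. Origin: on the table, on the bottle's axis; z up. The body ends 84 mm up, tapering to a round shoulder (radius 27.5 mm, flat at 100 mm). Locking lugs on the neck lie along its +x and -x, hidden by the cap. Pale label with red band at -x.
- cap: Blue ribbed push-and-turn cap, 52 mm across, 35 mm tall, about 45 g, white bar and two strokes on its flat top. Origin: centre of the skirt's lower edge, 108 mm above the table at the start (top at 143 mm); z up, x along the bottle's x. Upper 15 mm solid, thin skirt below; 2 mm of play on the neck. Locked until pressed down 5.5 mm (bottoms at 8 mm): see point bottle_mouth for the turn.
- plug (a joint): Yellow sprung plug in the bottle's neck under the cap: how far it is pushed down, m. 0 = up, 0.0085 = its stop. The spring pushes up with about 5 N at 0 and 10 N at 8 mm. The cap rests on it, so it reads how far the cap is pressed.
- bottle_mouth (a point): Top of the raised plug on the bottle's axis, 127.5 mm above the table: top of the open bottle. While held down 6 to 8 mm the cap turns anticlockwise seen from above about this axis; turned 50 to 130 degrees from its start (75 to 80 is best) it is free of its lugs and lifts straight up. Unpressed it is locked: do not force it round. Once free it rests loosely on the plug.
- jar: Round cream-white jar, radius 38 mm, pale green label, fixed upright in the same kind of screwed-down holder as the bottle. Origin: on the table, on the jar's axis. Its shoulder begins 78 mm up and narrows to radius 29 mm at 90 mm; a short black mark on it points along the jar's +x. Jar and bottle may each stand on either side.
- jar_cap (a joint): Turn of the jar's red cap, rad: 0 = fully home (hard stop; the cap's white stripe then stands over the jar's black mark), growing anticlockwise seen from above as it loosens, at most 1.4; starts at 0.5 to 1.1. Captive: it turns without rising; friction of about 0.1 N m holds it where it is left.
- jar_cap_grip (a point): Point on the axis of the jar's red ribbed cap at the height to grip it, 116 mm above the table. The cap is 58 mm in diameter, 30 mm tall, from 18 mm below this point to 12 mm above it.
- tin: Bystander: loose open steel pot, radius 45 mm, 80 mm tall. Leave alone.
- white_jar: Bystander: loose cream jar with orange label and white lid, radius 36 mm, 88 mm tall. Leave alone.
- lid_red: Bystander: loose flat red lid lying on the table, radius 42 mm, 14 mm thick. Leave alone.
- lid_white: Bystander: loose flat white lid lying on the table, radius 42 mm, 14 mm thick. Leave alone.
- spoon: Bystander: loose steel spoon 160 mm long lying on the table. Leave alone.
- carton: Bystander: loose white and green carton 70 x 110 x 45 mm. Leave alone.
- mug: Bystander: loose blue mug, radius 36 mm, 75 mm tall. Leave alone.
Things that resemble listed ones, but are neither listed nor needed, are in the scene too. Leave any brown look-alike of the jar alone.

How it is judged:
On the way, in this order (a step that is already met when the one before it is completed fails the run):
1. the red jar cap is twisted fully home (value of joint jar_cap below 0.1 rad), for 0.2 s.
2. the fingers press the safety cap down (value of joint plug above 0.0045 m and contact force between the fingers and cap above 1 N), for 0.1 s.
3. the safety cap is twisted past its lugs while still on the bottle (angle between the x axis of cap and the x axis of bottle, either way round above 0.6 rad and z of cap in the frame of bottle below 0.117 m), for 0.05 s.
At the end, for the whole second after the job is handed in: The red cap is within 0.1 rad of fully home, and the gripper is holding the blue cap at rest (under 0.03 m/s), tilted under 0.3 rad, its lower edge 45 to 200 mm above the top of the open bottle and its centre within 35 mm of the bottle's axis, not touching the bottle (value of joint jar_cap below 0.1 rad and z of cap in the frame of bottle_mouth between 0.045 and 0.2 m and horizontal distance between cap and bottle_mouth below 0.035 m and angle between cap's own z axis and vertical below 0.3 rad and contact force between the fingers and cap above 1 N and contact force between cap and bottle below 0.1 N and linear speed of cap below 0.03 m/s); the arm keeps its last pose, push and grip.
It fails at once if a bystander is moved by more than 3 cm (distance of any of tin, white_jar, lid_red, lid_white, spoon, carton, mug from where it was at the start of the episode above 0.03 m).
It fails at once if the safety cap is forced round without being pressed down (angle between the x axis of cap and the x axis of bottle, either way round between 0.3 and 0.6 rad and value of joint plug below 0.003 m and z of cap in the frame of bottle below 0.117 m).
It also fails if it takes over 48 s, if anything falls off the work surface, if the arm or the gripper's body presses on something with over 40 N, if the wrist force passes 120 N, or if a joint passes its speed limit or range.

## Robot

A 6-joint arm with a two-finger parallel gripper is mounted at the origin on the work surface. World frame = base frame: x ahead of the robot, y to its left, z up, the work surface at z = 0. Lengths are in m, angles in rad, forces in N, time in s.
With the tool pointing down it reaches from about 0.35 to 0.775 m from the base axis. Payload 7.3 kg.
Tool frame: the origin (TCP) lies on the front face of the gripper's body, between the roots of the fingers; the fingertips stand 66 mm ahead of it and the grasp point (between the pads) lies 47 mm ahead of it; z points along the fingers, y is the line along which they close (so a half turn about z gives the same grasp; the last joint's range is limited). The gripper opens to 92 mm and grips with 3 to 60 N. Pads are 19 mm wide; open, the fingers measure 130 mm over their backs; the gripper's body (75 mm by 190 mm) begins 47 mm behind the grasp point.
Start: joints at [1.158, 0.342, 1.524, -0, 1.275, -0.146], TCP at [0.138, 0.506, 0.292] pointing down, gripper open.
Joint ranges: [-2.53, 2.53], [-0.77, 2.02], [0.04, 2.7], [-1, 4.14], [0.28, 2.66], [-3.11, 3.11]. Speed limits (rad/s): [2.57, 2.57, 3.14, 3.14, 3.14, 3.14].

## Interface

Orientations are given as a unit quaternion [w, x, y, z].
In Python, from cell import monitor, viewer, finish_job gives the robot as it stands. The module is installed in compiled form; this text tells all that it offers.
- The arm moves only by the tool carry_out, never from a script. Its argument "targets" is a list of rows, each a list of 6 numbers: the shift along the tool's x, y, z in cm, then the turn, a rotation vector about the tool's x, y, z in rad. A call has 1 to 5 rows; each row is the pose to reach, as a shift and turn from the pose commanded when the call began, along the tool's axes at that moment; what a row does not reach only later rows make up. A row lasts 1/10 s, in which the tool goes at most 50 mm and 8.59 degrees, less where a joint would pass 70% of its speed; a pose out of reach is approached as far as the arm can. A call with a gripper value outside its range is refused whole. "hand" is the gripper command: -1 is fully open, 1 is shut, values between are in proportion, set as the call begins (left out, the last holds). The fingers move at their own pace and stop on an object; "grip_force" is the grip in N (left out, the last holds). Time passes only in rows, so rows that repeat a pose let the fingers close. It gives the time, the measured TCP pose, the force, the opening and the grip force at its end, in the units of the state.
- monitor.get_state(): the state, without advancing time (a new reading comes with each control period).
- viewer.capture(name): name is "scene" or "top" or "wrist"; returns a dict with "img" (384x512x3 uint8, red, green, blue), "z_map" (384x512 float32, m along the optical axis (not along the pixel's ray), 0 where there is no reading), "K" (3x3 intrinsics, pixels), "R" (3x3) and "t" (3): a world point X has camera coordinates R X + t. Camera axes: x right, y down, z forward; pixel columns grow to the right and rows downward; lengths in m; the calibration is good to about 2 mm. A picture is of the moment at which its call begins.
- finish_job(): hands the job in; it is judged then, once.
Trained networks look in a picture, given as the dict that the camera call returned (one of the last four; its "shot" number tells which), for a name from the list of things; names that differ only in an ending like _2 or _b are one class to them, and where a whole thing is asked for, a point or a joint stands for the part that bears it (a point fixed in the world has none). Each returns a list of dicts, best first, with "conf" (0 to 1); they miss things now and then, are a little off and sometimes report something else, mostly with a low value. They report only what shows in the picture. A call takes as long as a camera call. They do not tell look-alikes from the thing itself.
- viewer.regions_of(picture, query): "pixels" (384x512 bool, what is visible of it).
- viewer.pinpoint(picture, query): "point" ([x, y, z] in m, in world coordinates, good to about 4 mm: a listed point, or the origin of a listed thing).
The state is a dict: "time_s": time; "qpos": joint angles; "joint_velocities": joint speeds; "joint_efforts": joint torques, N m; "tool_pos": TCP position; "ee_rot": TCP orientation; "force": force on the tool from outside, world axes, zero at the start; "moment": the same for the moment, N m; "opening": finger opening in m; "finger_force": force on a finger pad.
Only numpy, scipy, OpenCV 4.12 (cv2) and the standard library are available. Lean on these libraries where they do the work, as an engineer would, in place of code of your own. Each camera call takes 0.05 s, during which the arm holds its last target. There are 200 camera calls.

## Working session

There is one attempt and no reset: what is moved stays moved. The work goes in short steps, Python scripts to look and compute and a tool call to move; the robot and the scene stay as the last step left them, time stands still between calls to the robot, and variables do not carry over. Pictures are saved under pics/ and viewed, at most 10 in all, crops included, and the job is handed in when it is done.

Besides the shell and the picture viewer there is one more tool, called in YAML: its name, and indented under it one key for each argument. carry_out: Moves the arm, as the interface text tells. Its arguments: {"type":"object","properties":{"targets":{"type":"array"},"hand":{"type":"number"},"grip_force":{"type":"number"}},"required":["targets"]}

```bash
mkdir -p pics
cat > h.py <<'E'
import numpy as np, cv2
from cell import monitor, viewer, finish_job
from scipy.spatial.transform import Rotation as Ro
def save(img,n): cv2.imwrite('pics/'+n+'.png',cv2.cvtColor(img,cv2.COLOR_RGB2BGR))
def world(p,u,v,z=None):
    u=np.asarray(u,float);v=np.asarray(v,float)
    if z is None: z=p['z_map'][v.astype(int),u.astype(int)]
    c=np.stack([(u-p['K'][0,2])/p['K'][0,0]*z,(v-p['K'][1,2])/p['K'][1,1]*z,z],-1)
    return (c-p['t'])@p['R']
def pix(p,X):
    c=p['R']@np.asarray(X)+p['t'];q=p['K']@c;return q[:2]/q[2]
def st():
    s=monitor.get_state();return s
E
cat > a.py <<'E'
from h import *
np.set_printoptions(precision=4,suppress=True)
s=st();print(s)
ims=[]
for n in ['scene','top']:
    p=viewer.capture(n);ims.append(p['img'])
    for q in ['bottle','cap','bottle_mouth','jar','jar_cap_grip','jar_cap','tin','white_jar','lid_red','spoon','carton','mug']:
        try:
            for d in viewer.pinpoint(p,q)[:3]:
                print(n,q,round(d['conf'],2),np.array(d['point']),pix(p,d['point']).round())
        except Exception as e: print(q,e)
    save(p['img'],n)
E
python3 a.py
```

```text
{'time_s': 0.0, 'qpos': array([ 1.158 ,  0.3427,  1.525 , -0.    ,  1.2754, -0.146 ]), 'joint_velocities': array([-0.0004,  0.0002, -0.002 , -0.0008, -0.0005, -0.0003]), 'joint_efforts': array([  0.0014, -43.1231, -24.4223,   0.0718,   0.0559,  -0.0001]), 'tool_pos': array([0.1382, 0.5061, 0.2916]), 'ee_rot': array([-0.0002,  0.133 ,  0.9911, -0.0007]), 'force': array([-0.6404,  0.049 , -0.3075]), 'moment': array([-0.0136,  0.0234,  0.0418]), 'finger_force': 0.0, 'opening': 0.0919121015938407}
scene bottle 0.9 [0.4955 0.1638 0.0036] [323. 184.]
scene cap 0.89 [0.4958 0.1636 0.1071] [326. 161.]
scene bottle_mouth 0.91 [0.4965 0.1642 0.1283] [328. 156.]
scene jar 0.77 [ 0.4862 -0.1804  0.0018] [211. 185.]
scene jar 0.61 [ 0.6778 -0.1819 -0.001 ] [209. 237.]
scene jar_cap_grip 0.62 [ 0.4874 -0.175   0.119 ] [210. 159.]
scene jar_cap_grip 0.57 [ 0.6782 -0.18    0.1168] [206. 212.]
jar_cap it knows: bottle, bottle_mouth, cap, carton, jar, jar_cap_grip, lid_red, lid_white, mug, spoon, tin, white_jar
scene tin 0.71 [ 0.5993  0.358  -0.0014] [392. 210.]
scene white_jar 0.7 [ 0.6816 -0.3147  
[... 501 characters left out ...]
0.68 [ 0.6801 -0.1789  0.0014] [294. 153.]
top jar_cap_grip 0.75 [ 0.6764 -0.1805  0.1157] [300. 143.]
top jar_cap_grip 0.7 [ 0.4845 -0.1801  0.1189] [300. 215.]
jar_cap it knows: bottle, bottle_mouth, cap, carton, jar, jar_cap_grip, lid_red, lid_white, mug, spoon, tin, white_jar
top tin 0.6 [ 0.602   0.3563 -0.0017] [103. 175.]
top tin 0.23 [0.4956 0.1651 0.1317] [162. 207.]
top white_jar 0.68 [ 0.6825 -0.3193 -0.0007] [342. 154.]
top lid_red 0.73 [ 0.387   0.352  -0.0018] [ 98. 252.]
top lid_red 0.58 [0.4959 0.1608 0.1091] [165. 208.]
top spoon 0.81 [ 0.5021  0.0174 -0.0016] [223. 213.]
top carton 0.63 [ 0.712  -0.0125 -0.0003] [236. 141.]
top mug 0.68 [ 0.5507 -0.4264  0.0018] [381. 200.]
```

Run:
```python
import cv2,numpy as np
a=cv2.imread('pics/scene.png');b=cv2.imread('pics/top.png')
ca=cv2.resize(a[130:250,100:400],(800,320),interpolation=cv2.INTER_CUBIC)
cb=cv2.resize(b[120:260,80:400],(640,280),interpolation=cv2.INTER_CUBIC)
cv2.imwrite('pics/c1.png',np.vstack([ca,np.pad(cb,((0,0),(0,160),(0,0)))]))
```

```text
(no output)
```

View pics/c1.png

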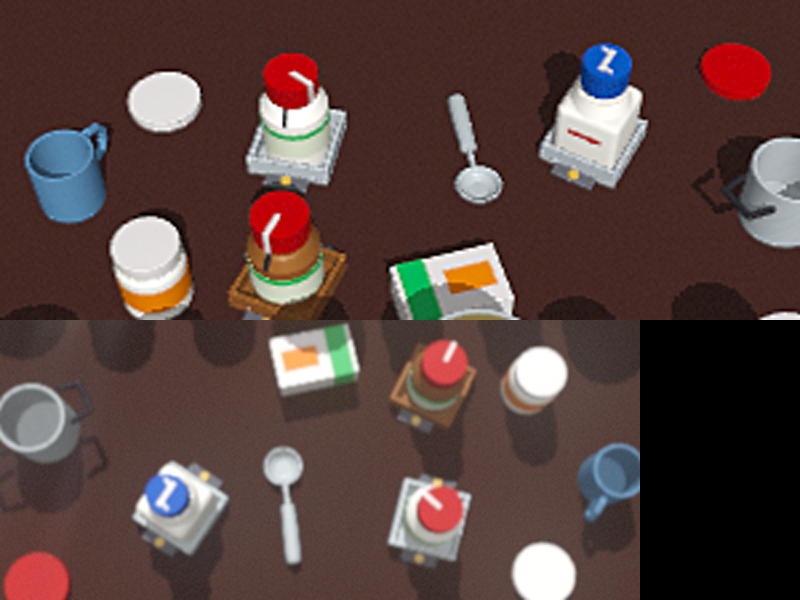

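The target is the white jar with red cap, scene (210,165). Its look-alike is the brown jar at (207,215); other red things are the red lid at (375,157). The blue cap is at scene (327,157) (the mug at (127,200) is also blue). I'll pass over the bottle on the way and look closer.

carry_out:
  targets:
    - [-3.6,-2.4,0,0,0,0]
    - [-7.2,-4.8,0,0,0,0]
    - [-10.8,-7.2,0,0,0,0]
    - [-14.4,-9.6,0,0,0,0]
    - [-18,-12,0,0,0,0]
  hand: -1

```text
time_s: 1.7
tool_pos: [0.2812, 0.3419, 0.2924]
ee_rot: [0.0, 0.133, 0.991, 0.0]
force: [0.4, -0.2, -0.1]
opening: 0.0917
finger_force: 0.0
```

carry_out:
  targets:
    - [-3.6,-2.4,0,0,0,0]
    - [-7.2,-4.8,0,0,0,0]
    - [-10.8,-7.2,0,0,0,0]
    - [-14.4,-9.6,0,0,0,0]
    - [-18,-12,0,0,0,0]

```text
time_s: 2.2
tool_pos: [0.4233, 0.1785, 0.2925]
ee_rot: [0.0, 0.133, 0.991, 0.0]
force: [0.6, 0.8, 0.1]
opening: 0.092
finger_force: 0.0
```

```bash
cat >> h.py <<'E'
def go(target,yaw=None):
    s=st();R=Ro.from_quat(np.roll(s['ee_rot'],-1))
    d=R.inv().apply(np.array(target)-s['tool_pos'])*100
    y=R.as_matrix()[:,1];y0=np.arctan2(y[1],y[0])
    print('shift cm',d.round(2),'yaw',round(y0,3),'rz',None if yaw is None else round(-(yaw-y0),3),'tilt',np.arccos(-R.as_matrix()[2,2]).round(4))
def captop(p,q,zlo,zhi,c,r=.05):
    # centre of the flat top by depth
    v,u=np.mgrid[0:384,0:512];X=world(p,u.ravel(),v.ravel());img=p['img'].reshape(-1,3)
    m=(np.hypot(X[:,0]-c[0],X[:,1]-c[1])<r)&(X[:,2]>zlo)&(X[:,2]<zhi)&(p['z_map'].ravel()>0)
    P=X[m];(cx,cy),rad=cv2.minEnclosingCircle((P[:,:2]*1000).astype(np.float32))
    print(q,'n',m.sum(),'circle',cx,cy,rad,'mean',P.mean(0),'bbox mid',(P.max(0)+P.min(0))/2)
E
python3 - <<'E'
from h import *
np.set_printoptions(precision=4,suppress=True)
s=st();print(s['time_s'],s['tool_pos'],s['qpos'])
p=viewer.capture('wrist');save(p['img'],'w1')
print('cam',-p['R'].T@p['t'])
for q in ['bottle','cap','bottle_mouth']:
    for d in viewer.pinpoint(p,q)[:2]: print(q,round(d['conf'],2),np.array(d['point']),pix(p,d['point']).round())
captop(p,'cap',.137,.15,(.4955,.1637))
t=viewer.capture('top');captop(t,'cap',.137,.15,(.4955,.1637))
captop(t,'jar',.122,.136,(.4845,-.178))
E
```

```text
2.2 [0.4233 0.1785 0.2925] [ 0.2318  0.2213  1.6932  0.0002  1.2264 -1.0721]
cam [0.3545 0.1971 0.3855]
bottle 0.84 [0.4967 0.1665 0.001 ] [260. 219.]
cap 0.67 [0.4914 0.1621 0.108 ] [257. 254.]
cap n 938 circle 494.3299560546875 163.6687774658203 26.334674835205078 mean [0.4977 0.1626 0.1432] bbox mid [0.4943 0.1621 0.1414]
cap n 297 circle 495.2344665527344 160.54254150390625 25.916492462158203 mean [0.4975 0.1581 0.1428] bbox mid [0.495  0.1582 0.1432]
jar n 420 circle 488.4191589355469 -179.0818328857422 29.857999801635742 mean [ 0.4878 -0.1785  0.1278] bbox mid [ 0.4868 -0.1786  0.1281]
```

View pics/w1.png

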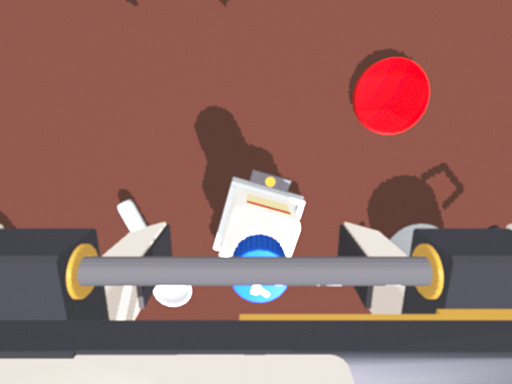

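The picture shows the blue cap at about (258,265), partly hidden behind the gripper's rod, the red lid at (392,96) and the holder. Next: a viewpoint near the white jar.

carry_out:
  targets:
    - [-2.4,-3.6,0,0,0,0]
    - [-4.8,-7.2,0,0,0,0]
    - [-7.2,-10.8,0,0,0,0]
    - [-9.6,-14.4,0,0,0,0]
    - [-12,-18,0,0,0,0]

```text
time_s: 2.95
tool_pos: [0.4906, -0.0251, 0.2925]
ee_rot: [0.0, 0.132, 0.991, 0.0]
force: [1.5, 0.8, 0.0]
opening: 0.0918
finger_force: 0.0
```

carry_out:
  targets:
    - [-2.4,-3.6,0,0,0,0]
    - [-4.8,-7.2,0,0,0,0]
    - [-7.2,-10.8,0,0,0,0]
    - [-9.5,-14.5,0,0,0,0]
    - [-9.5,-14.5,0,0,0,0]

```text
time_s: 3.45
tool_pos: [0.5451, -0.1929, 0.2916]
ee_rot: [0.0, 0.134, 0.991, -0.001]
force: [-0.8, -0.2, -0.8]
opening: 0.0918
finger_force: 0.0
```

Run:
```python
from h import *
np.set_printoptions(precision=4,suppress=True)
s=st();print(s['time_s'],s['tool_pos'],s['qpos'])
p=viewer.capture('wrist')
for q in ['jar','jar_cap_grip']:
    for d in viewer.pinpoint(p,q)[:2]: print(q,round(d['conf'],2),np.array(d['point']),pix(p,d['point']).round())
captop(p,'jar',.122,.136,(.4865,-.178))
u,v=pix(p,(.4865,-.178,.128)).astype(int);print(u,v)
np.savez('w2',**{k:p[k] for k in ('img','z_map','K','R','t')})
y=max(0,v-110);x=max(0,u-130)
save(cv2.resize(p['img'][y:y+200,x:x+260],(780,600),interpolation=cv2.INTER_CUBIC),'w2')
print(x,y)
```

```text
3.45 [ 0.5451 -0.1929  0.2916] [-0.4723  0.4404  1.3739 -0.001   1.3264 -1.774 ]
jar_cap_grip 0.84 [ 0.6781 -0.183   0.1151] [300. 309.]
jar_cap_grip 0.67 [ 0.4884 -0.176   0.1166] [256. 119.]
jar n 4179 circle 487.3876647949219 -177.34365844726562 29.563135147094727 mean [ 0.4866 -0.1771  0.1286] bbox mid [ 0.4873 -0.1773  0.1275]
253 118
123 8
```

View pics/w2.png

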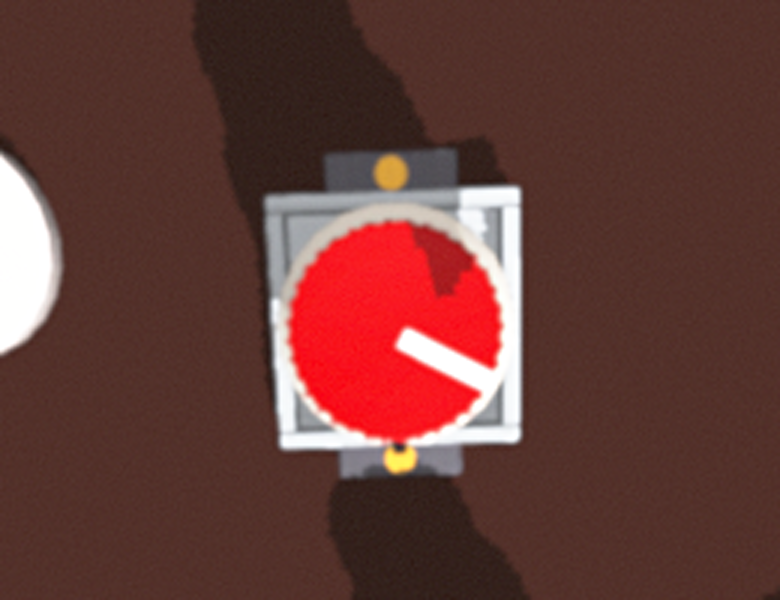

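The white jar is chosen: cream shoulder, red cap centred at crop (397,330). The black mark is at (398,447) and the stripe end at (492,382), so about 1.1 rad is needed clockwise. Moving over it and down.

carry_out:
  targets:
    - [3,0,0,0,0,0]
    - [6,0,0,0,0,0]
    - [6,0,4,0,0,0]
    - [6,0,8,0,0,0]
    - [6,0,11,0,0,0]

```text
time_s: 4.1
tool_pos: [0.4854, -0.1716, 0.1811]
ee_rot: [-0.0, 0.132, 0.991, 0.0]
force: [0.2, 0.3, 0.1]
opening: 0.0918
finger_force: 0.0
```

carry_out:
  targets:
    - [0,0,1.8,0,0,0]
    - [0,0,1.8,0,0,0]

```text
time_s: 4.3
tool_pos: [0.4849, -0.1716, 0.1624]
ee_rot: [-0.002, 0.132, 0.991, 0.001]
force: [-0.5, 0.3, 0.9]
opening: 0.0921
finger_force: 0.0
```

carry_out:
  targets:
    - [0,0,0,0,0,0]
    - [0,0,0,0,0,0]
    - [0,0,0,0,0,0]
    - [0,0,0,0,0,0]
    - [0,0,0,0,0,0]
  hand: 1
  grip_force: 25

```text
time_s: 4.8
tool_pos: [0.4859, -0.1766, 0.1649]
ee_rot: [0.0, 0.132, 0.991, -0.002]
force: [-3.2, -5.5, 1.6]
opening: 0.0576
finger_force: 25.0
```

carry_out:
  targets:
    - [-0.2,-0.5,0,0,0,0.12]
    - [-0.2,-0.5,0,0,0,0.26]
    - [-0.2,-0.5,0,0,0,0.4]
    - [-0.2,-0.5,0,0,0,0.54]
    - [-0.2,-0.5,0,0,0,0.66]

```text
time_s: 5.3
tool_pos: [0.4863, -0.177, 0.1647]
ee_rot: [-0.002, 0.449, 0.893, 0.002]
force: [-1.5, 12.6, 7.4]
opening: 0.0574
finger_force: 25.0
```

Run:
```python
from h import *
s=st();print(s['tool_pos'],s['qpos'],s['force'],s['moment']);go((.487,-.177,.163))
```

```text
[ 0.48626488 -0.17700791  0.16469242] [-0.4990796   0.4700935   1.71544472  0.00443699  0.95965048 -1.14009604] [-1.49220735 12.6349143   7.38804657] [2.01520972 0.21013395 0.13021872]
shift cm [-0.04  0.06  0.17] yaw 0.638 rz None tilt 0.0051
```

carry_out:
  targets:
    - [0.1,0.1,0,0,0,0.13]
    - [0.1,0.1,0,0,0,0.26]
    - [0.1,0.1,0,0,0,0.38]
    - [0.1,0.1,0,0,0,0.46]
    - [0.1,0.1,0,0,0,0.5]

```text
time_s: 5.8
tool_pos: [0.4867, -0.1781, 0.1646]
ee_rot: [-0.0, 0.655, 0.756, -0.0]
force: [-2.2, -2.2, 1.4]
opening: 0.0572
finger_force: 25.0
```

Run:
```python
from h import *
s=st();print(s['tool_pos'],s['force'],s['moment'],s['qpos']);go((.487,-.177,.163))
p=viewer.capture('wrist');q=viewer.capture('scene')
np.savez('q',**{k:q[k] for k in ('img','z_map','K','R','t')})
u,v=pix(q,(.487,-.177,.11)).astype(int)
a=cv2.resize(q['img'][v-30:v+30,u-30:u+30],(400,400),interpolation=cv2.INTER_CUBIC)
save(np.hstack([cv2.resize(p['img'],(400,300)),cv2.resize(a,(400,400))[:300]]),'w3')
```

```text
[ 0.48670801 -0.17814305  0.16463773] [-2.17859253 -2.18303233  1.36911139] [-0.53127968  0.40342221  0.9597533 ] [-4.98400191e-01  4.70397776e-01  1.71507587e+00 -1.04189299e-03
  9.56423155e-01 -6.41432463e-01]
shift cm [0.11 0.05 0.16] yaw 0.144 rz None tilt 0.0009
```

View pics/w3.png

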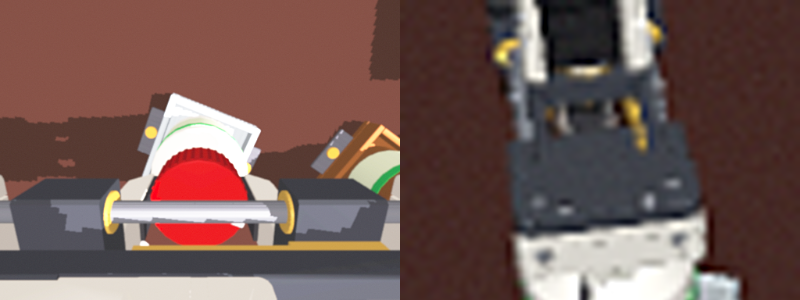

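The wrist view shows the red cap between the fingers at (205,200), and the moment has risen from 0.13 to 0.96 N m: the stop is reached. Hold, release, rise and verify.

carry_out:
  targets:
    - [0,0,0,0,0,0]
    - [0,0,0,0,0,0]

```text
time_s: 6.1
tool_pos: [0.4867, -0.1783, 0.1646]
ee_rot: [-0.0, 0.654, 0.757, -0.0]
force: [-4.1, 0.6, 6.0]
opening: 0.0576
finger_force: 25.0
```

carry_out:
  targets:
    - [0,0,0,0,0,0]
    - [0,0,0,0,0,0]
    - [0,0,0,0,0,0]
    - [0,0,0,0,0,0]
  hand: -1

```text
time_s: 6.5
tool_pos: [0.4871, -0.1783, 0.1641]
ee_rot: [-0.0, 0.655, 0.756, 0.0]
force: [-1.0, -0.1, -0.2]
opening: 0.0849
finger_force: 0.0
```

carry_out:
  targets:
    - [0,0,-4,0,0,0]
    - [0,0,-8,0,0,0]
    - [0,0,-12,0,0,0]
    - [-4,0,-13,0,0,0]
    - [-7,0,-13,0,0,0]

```text
time_s: 7.0
tool_pos: [0.4981, -0.2489, 0.2972]
ee_rot: [0.003, 0.654, 0.757, 0.0]
force: [-0.5, 0.6, -0.7]
opening: 0.0915
finger_force: 0.0
```

Run:
```python
from h import *
s=st();print(s['tool_pos'],s['qpos'],s['force'])
p=viewer.capture('wrist')
u,v=pix(p,(.487,-.177,.128)).astype(int);print(u,v)
y=max(0,v-100);x=max(0,u-130)
save(cv2.resize(p['img'][y:y+200,x:x+260],(780,600),interpolation=cv2.INTER_CUBIC),'w4')
```

```text
[ 0.49812186 -0.24891148  0.29721166] [-6.01048762e-01  3.94014873e-01  1.43115174e+00  1.54604041e-05
  1.31020939e+00 -7.46319979e-01] [-0.51739353  0.64575382 -0.65765034]
251 102
```

View pics/w4.png

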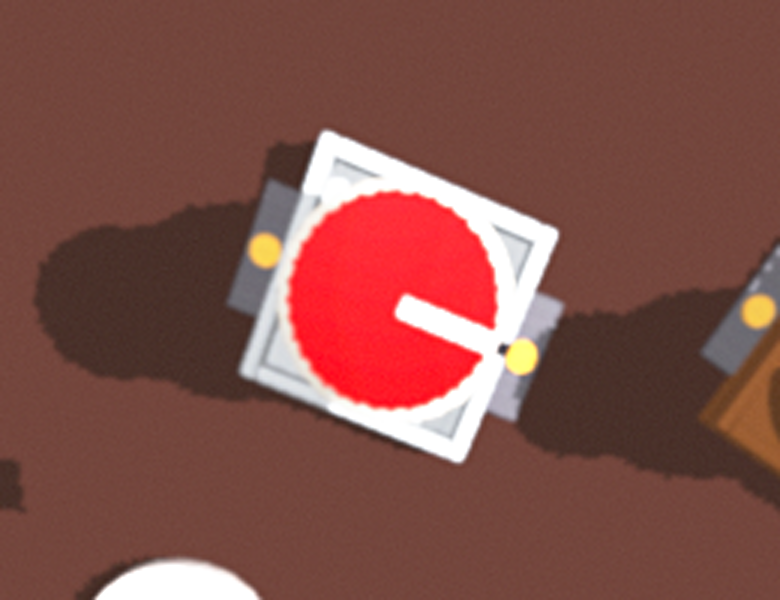

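The white stripe end at (495,345) points straight at the black mark at (503,349): the jar is home. Now to the bottle.

carry_out:
  targets:
    - [4.2,0.6,0,0,0,0]
    - [8.4,1.2,0,0,0,0]
    - [12.6,1.8,0,0,0,0]
    - [16.8,2.4,0,0,0,0]
    - [20,3,0,0,0,0]

```text
time_s: 7.55
tool_pos: [0.4975, -0.043, 0.294]
ee_rot: [-0.0, 0.654, 0.756, 0.0]
force: [-0.9, -0.4, 0.5]
opening: 0.0915
finger_force: 0.0
```

carry_out:
  targets:
    - [4.2,0.7,0,0,0,0]
    - [8.4,1.4,0,0,0,0]
    - [12,2,0,0,0,0]
    - [13.7,2.4,0,0,0,0]
    - [13.7,2.4,0,0,0,0]

```text
time_s: 8.05
tool_pos: [0.5019, 0.096, 0.2939]
ee_rot: [-0.0, 0.653, 0.757, 0.0]
force: [0.6, 0.6, -0.3]
opening: 0.0916
finger_force: 0.0
```

Run:
```python
from h import *
np.set_printoptions(precision=4,suppress=True)
s=st();print(s['tool_pos'],s['qpos'],s['force'])
p=viewer.capture('wrist')
for q in ['bottle','cap','bottle_mouth']:
    for d in viewer.pinpoint(p,q)[:1]: print(q,round(d['conf'],2),np.array(d['point']),pix(p,d['point']).round())
captop(p,'cap',.137,.15,(.4955,.1625))
u,v=pix(p,(.495,.1625,.143)).astype(int);print(u,v)
y=max(0,v-100);x=max(0,u-130)
save(cv2.resize(p['img'][y:y+200,x:x+260],(780,600),interpolation=cv2.INTER_CUBIC),'w5')
go((.495,.1625,.19))
```

```text
[0.5019 0.096  0.2939] [ 0.0385  0.315   1.5588  0.0008  1.268  -0.109 ] [ 0.6423  0.5667 -0.2851]
cap 0.91 [0.4953 0.1631 0.106 ] [258. 110.]
cap n 3753 circle 494.8363952636719 163.22027587890625 26.452733993530273 mean [0.4947 0.1638 0.1436] bbox mid [0.4952 0.1633 0.1419]
257 111
shift cm [ 7.    0.29 10.41] yaw 0.143 rz None tilt 0.0004
```

View pics/w5.png

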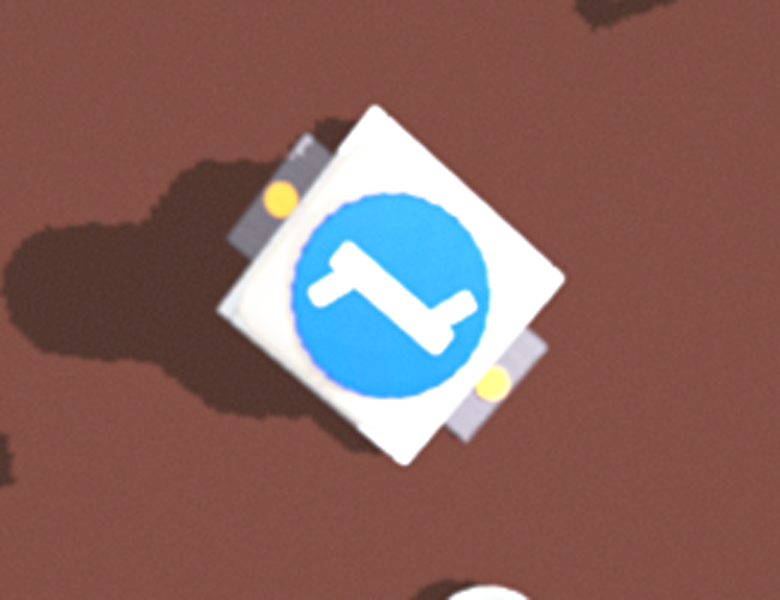

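The blue cap is at crop centre (392,295), with its bar along the bottle's x axis. Closing on it.

carry_out:
  targets:
    - [4,0.2,0,0,0,0]
    - [7.1,0.3,0,0,0,0]
    - [7.1,0.3,4,0,0,0]
    - [7.1,0.3,8,0,0,0]
    - [7.1,0.3,9,0,0,0]

```text
time_s: 8.75
tool_pos: [0.4931, 0.1632, 0.2006]
ee_rot: [-0.002, 0.655, 0.756, -0.003]
force: [-0.4, -0.0, 1.0]
opening: 0.0918
finger_force: 0.0
```

carry_out:
  targets:
    - [0,0,1.2,0,0,0]
    - [0,0,2.3,0,0,0]
    - [0,0,2.3,0,0,0]
    - [0,0,2.3,0,0,0]

```text
time_s: 9.15
tool_pos: [0.4955, 0.1643, 0.1821]
ee_rot: [0.0, 0.655, 0.756, 0.001]
force: [0.0, -0.1, 0.0]
opening: 0.0919
finger_force: 0.0
```

Run:
```python
from h import *
go((.495,.1632,.180))
```

```text
shift cm [-0.1  -0.07  0.21] yaw 0.144 rz None tilt 0.0015
```

carry_out:
  targets:
    - [-0.1,0,0.1,0,0,0]
    - [-0.1,0,0.1,0,0,0]
    - [-0.1,0,0.1,0,0,0]
    - [-0.1,0,0.1,0,0,0]
    - [-0.1,0,0.1,0,0,0]
  hand: 1
  grip_force: 40

```text
time_s: 9.65
tool_pos: [0.4951, 0.1634, 0.1803]
ee_rot: [0.0, 0.654, 0.756, 0.0]
force: [-0.3, -0.2, 0.0]
opening: 0.0564
finger_force: 0.0
```

carry_out:
  targets:
    - [0,0,0,0,0,0]
    - [0,0,0.2,0,0,0]
    - [0,0,0.4,0,0,0]
    - [0,0,0.6,0,0,0]
    - [0,0,0.6,0,0,0]

```text
time_s: 10.15
tool_pos: [0.4951, 0.1634, 0.1746]
ee_rot: [0.0, 0.654, 0.756, 0.0]
force: [-3.2, -0.2, 7.3]
opening: 0.0512
finger_force: 40.0
```

carry_out:
  targets:
    - [0,0,0.1,0,0,0]
    - [0,0,0.1,0,0,0]

```text
time_s: 10.35
tool_pos: [0.4951, 0.1634, 0.1738]
ee_rot: [0.0, 0.654, 0.756, 0.0]
force: [-2.2, -0.1, 8.6]
opening: 0.051
finger_force: 40.0
```

carry_out:
  targets:
    - [0,0,0.1,0,0,0]
    - [0,0,0.1,0,0,0]

```text
time_s: 10.55
tool_pos: [0.4951, 0.1635, 0.1729]
ee_rot: [0.0, 0.654, 0.756, 0.0]
force: [-2.5, -0.1, 8.6]
opening: 0.0511
finger_force: 40.0
```

carry_out:
  targets:
    - [0,0,0.05,0,0,0]
    - [0,0,0.05,0,0,0]

```text
time_s: 10.75
tool_pos: [0.4951, 0.1635, 0.1724]
ee_rot: [0.0, 0.654, 0.756, 0.0]
force: [-2.3, -0.7, 9.3]
opening: 0.0513
finger_force: 40.0
```

carry_out:
  targets:
    - [0,0,0,0,0,-0.07]
    - [0,0,0,0,0,-0.14]
    - [0,0,0,0,0,-0.2]

```text
time_s: 11.05
tool_pos: [0.4957, 0.1636, 0.1727]
ee_rot: [0.001, 0.575, 0.818, 0.001]
force: [-1.6, 0.7, 8.2]
opening: 0.0511
finger_force: 40.0
```

Run:
```python
from h import *
s=st();print(s['tool_pos'],s['force'],s['moment'],s['qpos'])
p=viewer.capture('wrist')
save(p['img'],'w6')
```

```text
[0.49570117 0.16364051 0.17274798] [-1.56970158  0.67279819  8.16278475] [ 0.09598224  0.12896403 -0.01475369] [ 1.71821971e-01  4.64041052e-01  1.69816643e+00  3.67828673e-04
  9.76923782e-01 -1.75065058e-01]
```

View pics/w6.png

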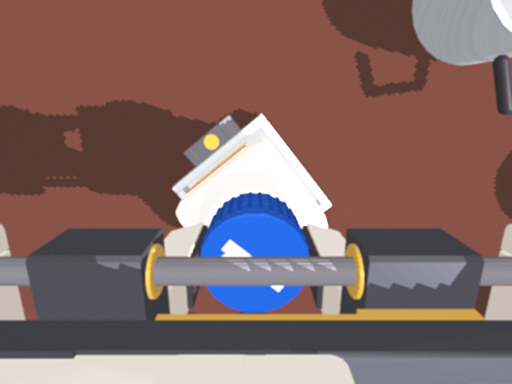

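The blue cap turns between the fingers at (257,250), the moment is near zero, and the spring force of 8–9 N shows it is pressed. Continuing the twist.

carry_out:
  targets:
    - [0,0,0.02,0,0,-0.12]
    - [0,0,0.02,0,0,-0.25]
    - [0,0,0.02,0,0,-0.38]
    - [0,0,0.02,0,0,-0.5]
    - [0,0,0.02,0,0,-0.6]

```text
time_s: 11.6
tool_pos: [0.4959, 0.1638, 0.1727]
ee_rot: [0.001, 0.306, 0.952, 0.001]
force: [-0.9, 0.1, 8.5]
opening: 0.0513
finger_force: 40.0
```

carry_out:
  targets:
    - [0,0,0,0,0,-0.12]
    - [0,0,0,0,0,-0.25]
    - [0,0,0,0,0,-0.38]
    - [0,0,0,0,0,-0.5]
    - [0,0,0,0,0,-0.55]

```text
time_s: 12.1
tool_pos: [0.496, 0.1638, 0.1727]
ee_rot: [0.002, 0.036, 0.999, 0.001]
force: [-0.3, 0.8, 8.6]
opening: 0.0513
finger_force: 40.0
```

Run:
```python
from h import *
s=st();print(s['tool_pos'],s['force'],s['moment'],s['qpos'])
go((.495,.163,.27))
```

```text
[0.49597484 0.1638039  0.17268411] [-0.28833866  0.81712088  8.61119922] [ 0.24436454  0.12774676 -0.04751748] [ 1.71941176e-01  4.64257771e-01  1.69800304e+00  6.19513144e-04
  9.75991761e-01 -1.32634951e+00]
shift cm [ 0.06 -0.07 -9.73] yaw 1.498 rz None tilt 0.0034
```

carry_out:
  targets:
    - [0,0,-0.4,0,0,0]
    - [0,0,-0.8,0,0,0]
    - [0,0,-1.2,0,0,0]

```text
time_s: 12.4
tool_pos: [0.4952, 0.1634, 0.1837]
ee_rot: [0.0, 0.038, 0.999, 0.0]
force: [0.6, 0.4, -0.2]
opening: 0.051
finger_force: 40.0
```

Free, with no pull on the wrist. Lifting on.

carry_out:
  targets:
    - [0,0,-2,0,0,0]
    - [0,0,-4.5,0,0,0]
    - [0,0,-7,0,0,0]
    - [0,0,-9.5,0,0,0]
    - [0,0,-11,0,0,0]

```text
time_s: 12.9
tool_pos: [0.4953, 0.1634, 0.2951]
ee_rot: [0.001, 0.038, 0.999, 0.0]
force: [0.7, -0.8, -0.5]
opening: 0.0512
finger_force: 40.0
```

carry_out:
  targets:
    - [0,0,0,0,0,0]
    - [0,0,0,0,0,0]
    - [0,0,0,0,0,0]
    - [0,0,0,0,0,0]
    - [0,0,0,0,0,0]

```text
time_s: 13.4
tool_pos: [0.4949, 0.1633, 0.2927]
ee_rot: [-0.001, 0.038, 0.999, -0.0]
force: [-0.2, 0.0, 0.3]
opening: 0.0515
finger_force: 40.0
```

Run:
```python
from h import *
s=st();print(s['time_s'],s['tool_pos'],s['force'],s['joint_velocities'],s['opening'],s['finger_force'])
q=viewer.capture('scene')
for n in ['cap','bottle_mouth']:
    for d in viewer.pinpoint(q,n)[:1]: print(n,d)
save(cv2.resize(q['img'][60:260,100:400],(780,520),interpolation=cv2.INTER_CUBIC),'s7')
```

```text
13.4 [0.49490535 0.16334711 0.29273163] [-0.15405572  0.04416646  0.28751743] [-0.00034739 -0.00482649 -0.00379668 -0.00075796  0.00158762 -0.00034235] 0.0515253976275449 39.999967336189
cap {'point': [0.4995, 0.162, 0.2188], 'conf': 0.63}
bottle_mouth {'point': [0.4962, 0.1634, 0.1308], 'conf': 0.94}
```

View pics/s7.png

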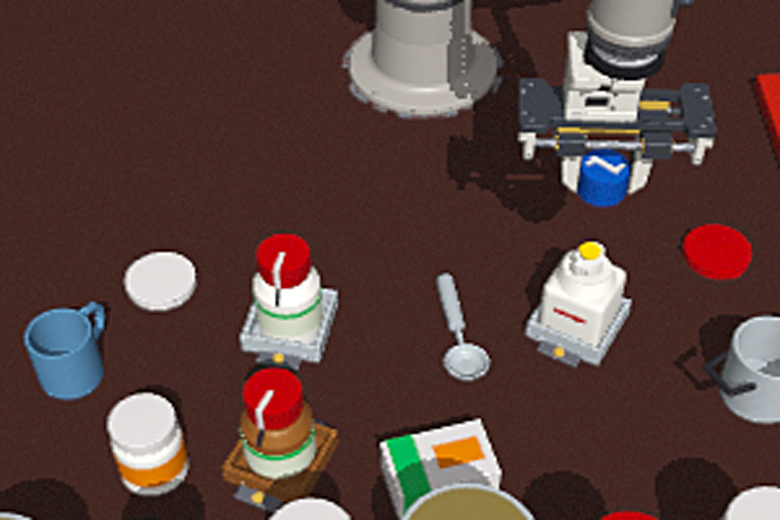

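The blue cap is held level at (604,180) above the open bottle, whose yellow plug shows at (592,250). The jar's stripe is over its mark at (277,275), and the other things are in place. The gap is about 9 cm.

```bash
python3 -c "
from cell import finish_job
print(finish_job())"
```

```text
the job is handed in; nothing more can be done
None
```

The job is handed in, with the jar's red cap twisted fully home and the blue safety cap pressed, turned free and held level and still about 9 cm above the open bottle; the last picture shows the other things in place, and no verdict came back.

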